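# Set the thumbwheel code and clip in the guard rod

## Robot

A 6-joint arm with a two-finger parallel gripper is mounted at the origin on the work surface. World frame = base frame: x ahead of the robot, y to its left, z up, the work surface at z = 0. Lengths are in mm, angles in degrees, forces in N, time in s.
With the tool pointing down it reaches from about 300 to 850 mm from the base axis. Payload 4.2 kg.
Tool frame: the origin (TCP) lies on the centre line of the jaws, within the pads' length; the fingertips stand 11 mm ahead of it and the grasp point (between the pads) lies 8 mm behind it; z points along the fingers, y is the line along which they close (so a half turn about z gives the same grasp; the last joint's range is limited). The gripper opens to 91 mm and grips with 3 to 60 N. Pads are 32 mm wide; open, the fingers measure 118 mm over their backs; the gripper's body (76 mm by 178 mm) begins 60 mm behind the grasp point.
Start: joints at [75.459, 18.312, 89.639, -0, 72.044, -1.146], TCP at [133.215, 559.371, 224.976] pointing down, gripper open.
Joint ranges: [-177.97, 177.97], [-48.28, 115.42], [12.27, 149.76], [-77.06, 257.06], [2.81, 150.46], [-146.56, 146.56]. Speed limits (degrees/s): [147.25, 147.25, 180, 180, 180, 180].

## Interface

Orientations are given as [roll, pitch, yaw] about the fixed x, y, z axes, in that order (R = Rz(yaw) Ry(pitch) Rx(roll)).
In Python, from workcell import env, grab_frame, camera_model, models gives the robot as it stands.
- The arm moves only by the shell command python3 -m crank 'ROWS' [FORCE]. ROWS is text: rows parted by semicolons, each of 7 numbers parted by spaces: the closure, from -1 (fully open) to 1 (shut), so that 0 is half open, then the shift along the tool's x, y, z in mm, then the turn, a rotation vector about the tool's x, y, z in degrees. A call has 1 to 10 rows; each row shifts and turns the commanded pose from where the row before left it, along the tool's axes as they then stand; what a row does not reach is not made up. A row lasts 1/8 s, in which the tool goes at most 62.5 mm and 10.7 degrees, less where a joint would pass 70% of its speed; a pose out of reach is approached as far as the arm can. A call is refused whole if a number of a shift passes 62.5 or a number of a turn 10.7, either way. A call with a gripper value outside its range is refused whole. The fingers move at their own pace and stop on an object; FORCE is the grip in N (left out, the last holds). Time passes only in rows, so rows that do not move let the fingers close. It gives the time, the measured TCP pose, the force, the opening and the grip force at its end, in the units of the state.
- env.state(): the state, without advancing time (a new reading comes with each control period).
- grab_frame(name): name is "side" or "top"; returns the picture (420x560x3 uint8, blue, green, red); there is no depth.
- camera_model(name): a dict with "K" (3x3 intrinsics, pixels), "R" (3x3) and "t" (3): a world point X has camera coordinates R X + t. Camera axes: x right, y down, z forward; pixel columns grow to the right and rows downward; lengths in mm; the calibration is good to about 2 mm. A picture is of the moment at which its call begins. camera_model takes no time and is no camera call.
- env.job_done(): hands the job in; it is judged then, once.
Trained networks look in the newest picture that a camera, given by its name, has taken for a name from the list of things; names that differ only in an ending like _2 or _b are one class to them, and where a whole thing is asked for, a point or a joint stands for the part that bears it (a point fixed in the world has none). Each returns a list of dicts, best first, with "p" (0 to 1); they miss things now and then, are a little off and sometimes report something else, mostly with a low value. They report only what shows in the picture. A call takes as long as a camera call. They do not tell look-alikes from the thing itself.
- models.search_frame(name, camera): "point" ([x, y, z] in mm, in world coordinates, good to about 4 mm: the middle of the surface that is visible of it).
The state is a dict: "time_s": time; "qpos": joint angles; "qvel": joint speeds; "effort": joint torques, N m; "ee_pos": TCP position; "ee_rot": TCP orientation; "force": force on the tool from outside, world axes, zero at the start; "torque": the same for the moment, N m; "gripper_width": finger opening in mm; "gripper_force": force on a finger pad.
Only numpy, scipy, OpenCV 4.12 (cv2) and the standard library are available. Lean on these libraries where they do the work, as an engineer would, in place of code of your own. Each camera call takes 0.05 s, during which the arm holds its last target. There are 200 camera calls.

## Task

Set the code on the thumbwheel selector: turn each of the three wheels until its tall fin is in line with the steel rider (pointer) just left of that wheel as seen from the robot; a wheel already in line may be left. Then take the loose guard rod and press it down past the sprung jaw, fully home in the two fork clips at the front of the selector, so that the jaw snaps back over it, and let go. Do not turn the riders, and leave the other things on the bench where they are.

Things in the scene. Friction and masses are not known exactly. Their poses are not given: they have to be found in the camera images.
- bank: Fixed thumbwheel selector. Origin on the bench under the mid wheel; y (left) along the axle, z up, the robot's side is -x. Grey housing x -56 to 56, y -105 to 105, top z 50 mm, on a 12 mm plate reaching to x -135 mm. Wheels on one axle at z 55, at y 56 (left), 0 (mid), -56 mm (right). Bar handle along x at each side (y +-99, x -40 to 40, up to z 110 mm). Fork clips in front.
- clip_seat (a point): Where the rod's middle lies when home, rod along bank y: bank x -105, y 0, z 45 mm. Two fork clips at y +62 and -62 mm, each 14 mm wide in y, open upwards, slot 19 mm wide in x with flared walls up to z 80 mm; the y +62 clip has a sprung jaw as its upper front wall. Between the clips the space above the 12 mm plate is free. A meter 42 mm high is fixed between robot and selector.
- jaw (a joint): Angle (rad) of the left clip's sprung steel jaw: 0 shut, 0.6 wide open. Hinged low in front of the clip (bank x -120, z 14 mm); its steeply sloping nose reaches from z 80 mm down to its tip at x -108, z 53 mm, over the slot's front half. Pressing the rod straight down at that end (3 to 12 N) swings it forward; with the rod home it snaps back to 0 and holds it. The rod's own weight does not open it.
- rod: Loose guard rod: steel bar 16 mm in diameter, 200 mm long over all, about 160 g, with a square black rubber block 30 x 30 mm, 16 mm thick, on each end (168 mm of bare bar between). Both ends alike. Starts lying on the bench on its blocks; origin on its underside below the middle, x along the rod, z up.
- rod_mid (a point): Middle of the rod, on its axis (15 mm above the underside of the blocks).
- wheel_left (a joint): Angle (rad) of the left thumbwheel (bank y +56 mm): 0 fin upright, positive leaning away from the robot (bank +x), range -0.9 to 0.9. Black drum 26 mm wide, radius 40 mm over its ribs, with one tall fin 20 mm wide (y), 8 mm thick, reaching 70 mm from the axle. Friction holds it where it is left (no clicks); 2 N at the fin tip turns it.
- left_fin_tip (a point): Tip of the left wheel's fin, 70 mm from the axle, bank y +56 mm; its z axis points outwards along the fin, y along the axle.
- rider_left (a joint): Angle (rad) of the rider that shows the code for the left wheel, measured like the wheel: the wheel is set when its angle equals this one (fin and rider in line seen along the axle). Stiff: not to be turned. Lies within -0.55 to 0.55.
- left_rider_tip (a point): Tip of the left rider: a thin bare-steel pointer with a 10 mm square head, standing just left of the left wheel (bank y +84 mm), its tip 56 mm from the axle; z axis outwards along the pointer.
- wheel_mid (a joint): Angle (rad) of the mid thumbwheel (bank y +0 mm): 0 fin upright, positive leaning away from the robot (bank +x), range -0.9 to 0.9. Black drum 26 mm wide, radius 40 mm over its ribs, with one tall fin 20 mm wide (y), 8 mm thick, reaching 70 mm from the axle. Friction holds it where it is left (no clicks); 2 N at the fin tip turns it.
- mid_fin_tip (a point): Tip of the mid wheel's fin, 70 mm from the axle, bank y +0 mm; its z axis points outwards along the fin, y along the axle.
- rider_mid (a joint): Angle (rad) of the rider that shows the code for the mid wheel, measured like the wheel: the wheel is set when its angle equals this one (fin and rider in line seen along the axle). Stiff: not to be turned. Lies within -0.55 to 0.55.
- mid_rider_tip (a point): Tip of the mid rider: a thin bare-steel pointer with a 10 mm square head, standing just left of the mid wheel (bank y +28 mm), its tip 56 mm from the axle; z axis outwards along the pointer.
- wheel_right (a joint): Angle (rad) of the right thumbwheel (bank y -56 mm): 0 fin upright, positive leaning away from the robot (bank +x), range -0.9 to 0.9. Black drum 26 mm wide, radius 40 mm over its ribs, with one tall fin 20 mm wide (y), 8 mm thick, reaching 70 mm from the axle. Friction holds it where it is left (no clicks); 2 N at the fin tip turns it.
- right_fin_tip (a point): Tip of the right wheel's fin, 70 mm from the axle, bank y -56 mm; its z axis points outwards along the fin, y along the axle.
- rider_right (a joint): Angle (rad) of the rider that shows the code for the right wheel, measured like the wheel: the wheel is set when its angle equals this one (fin and rider in line seen along the axle). Stiff: not to be turned. Lies within -0.55 to 0.55.
- right_rider_tip (a point): Tip of the right rider: a thin bare-steel pointer with a 10 mm square head, standing just left of the right wheel (bank y -28 mm), its tip 56 mm from the axle; z axis outwards along the pointer.
- screwdriver: Screwdriver 200 mm long lying on the bench; bystander. Origin at the centre of its underside.
- mug: White mug, 80 mm wide, 90 mm high; bystander. Origin at the centre of its underside.
- jar: Glass jar with steel lid, 70 mm wide, 80 mm high; bystander. Origin at the centre of its underside.
- rf_module: Flat aluminium screening box 110 x 150 x 40 mm with two connectors on top (62 mm high); bystander behind the selector. Origin at the centre of its underside.
- handset: Black telephone handset, 220 mm long, 39 mm high, lying at the left; bystander. Origin at the centre of its underside.
- board: Green circuit board 160 x 120 mm, 22 mm high with its parts, lying at the right; bystander. Origin at the centre of its underside.
- spool: Grey flanged spool 50 mm wide, 60 mm high, standing; bystander. Origin at the centre of its underside.
Not all that is in view belongs to the job. There is more than one size of the rod; the job needs the largest.

How it is judged:
By the outcome, as a careful person would: the job done as asked, in the order asked, and still so for the second after the job is handed in, with the robot touching nothing.
It also fails if it takes over 56 s, if anything falls off the work surface, if the arm or the gripper's body presses on something with over 40 N, if the wrist force passes 120 N, or if a joint passes its speed limit or range.

## Working session

There is one attempt and no reset: what is moved stays moved. The work goes in short steps, Python scripts to look and compute and a shell command to move; the robot and the scene stay as the last step left them, time stands still between calls to the robot, and variables do not carry over. Pictures are saved under pics/ and viewed, at most 10 in all, crops included, and the job is handed in when it is done.

```bash
ls; mkdir -p pics
python3 - <<'E'
from workcell import env, grab_frame, camera_model, models
import cv2,numpy as np
s=env.state();print({k:np.round(s[k],2).tolist() for k in('time_s','ee_pos','ee_rot','gripper_width')})
for c in('side','top'):
    cv2.imwrite(f'pics/{c}0.png',grab_frame(c));m=camera_model(c);print(c,np.round(m['K'],1).tolist(),np.round(m['R'],3).tolist(),np.round(m['t']).tolist(), 'C',np.round(-m['R'].T@m['t']))
    for n in ['bank','rod','wheel_left','rider_left','wheel_mid','rider_mid','left_fin_tip','mid_fin_tip','right_fin_tip','left_rider_tip','mid_rider_tip','right_rider_tip','rod_mid','jaw']:
        print(n,[(np.round(d['point']).tolist(),round(d['p'],2)) for d in models.search_frame(n,c)[:4]])
E
```

```text
pics
{'time_s': 0.0, 'ee_pos': [133.08, 558.89, 224.13], 'ee_rot': [-179.9, -0.0, 166.61], 'gripper_width': 91.07}
side [[419.4, 0.0, 281.8], [0.0, 419.4, 210.4], [0.0, 0.0, 1.0]] [[-0.995, -0.104, 0.014], [-0.077, 0.633, -0.771], [0.071, -0.767, -0.637]] [528.0, 110.0, 1558.0] C [ 423. 1181. 1070.]
bank [([558.0, -17.0, 55.0], 0.87), ([588.0, 4.0, 78.0], 0.23)]
rod [([470.0, -299.0, 24.0], 0.79), ([286.0, -295.0, 10.0], 0.65), ([594.0, 171.0, 13.0], 0.5)]
wheel_left [([586.0, 1.0, 82.0], 0.45)]
rider_left [([474.0, 309.0, 22.0], 0.21)]
wheel_mid [([592.0, -51.0, 82.0], 0.44)]
rider_mid [([474.0, -296.0, 20.0], 0.17)]
left_fin_tip [([586.0, 5.0, 80.0], 0.63)]
mid_fin_tip [([594.0, -57.0, 84.0], 0.48)]
right_fin_tip [([596.0, -109.0, 80.0], 0.49)]
left_rider_tip []
mid_rider_tip []
right_rider_tip [([718.0, 283.0, 57.0], 0.54)]
rod_mid [([474.0, -298.0, 20.0], 0.54), ([601.0, 172.0, 13.0], 0.48), ([725.0, -250.0, 53.0], 0.43)]
jaw []
top [[407.3, 0.0, 280.8], [0.0, 407.3, 209.0], [0.0, 0.0, 1.0]] [[0.017, -1.0, 0.001], [-0.997, -0.017, -0.073], [0.073, -0.0, -0.997]] [-5.0, 520.0, 1175.0] C [ 433.    4. 1210.]
bank [([555.0, -63.0, 51.0], 0.68)]
rod [([598.0, 174.0, 18.0], 0.69), ([476.0, -296.0, 26.0], 0.59), ([282.0, -295.0, 17.0], 0.51)]
wheel_left [([578.0, -8.0, 90.0], 0.5)]
rider_left [([340.0, 165.0, 59.0], 0.41), ([723.0, 272.0, 43.0], 0.21)]
wheel_mid [([591.0, -64.0, 87.0], 0.82)]
rider_mid [([591.0, -119.0, 89.0], 0.63)]
left_fin_tip [([580.0, -9.0, 89.0], 0.49), ([589.0, -67.0, 87.0], 0.31)]
mid_fin_tip [([586.0, -63.0, 86.0], 0.55)]
right_fin_tip [([598.0, -119.0, 89.0], 0.7)]
left_rider_tip [([586.0, -64.0, 84.0], 0.44)]
mid_rider_tip []
right_rider_tip [([477.0, 298.0, 26.0], 0.73)]
rod_mid [([478.0, -298.0, 22.0], 0.92), ([593.0, 166.0, 16.0], 0.77), ([285.0, -292.0, 20.0], 0.72)]
jaw []
```

View pics/side0.png

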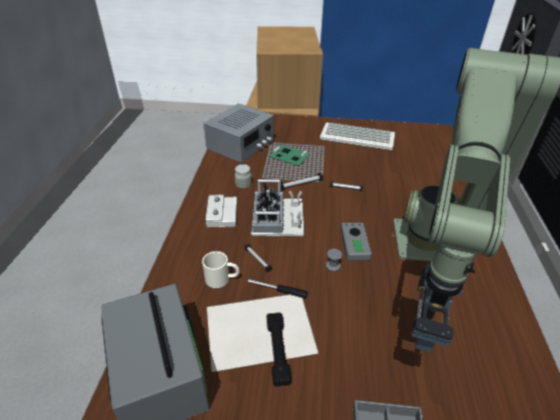

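View pics/top0.png

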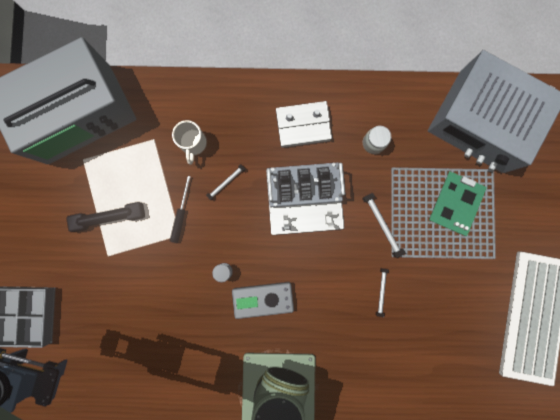

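The top picture shows the selector at (267-345, 164-233) and the largest rod from (368,197) to (400,254). The two shorter rods are at (227,182) and (381,292). The side picture shows the selector at (252-304, 180-235) and the big rod at (302,182). I'll enlarge the selector next.

Run:
```python
from workcell import grab_frame
import cv2,numpy as np
def avg(c,n=4): return np.mean([grab_frame(c).astype(float) for _ in range(n)],0).astype(np.uint8)
for c,(x0,y0,x1,y1) in dict(top=(258,152,354,242),side=(240,172,325,242)).items():
    im=avg(c);np.save(f'{c}0.npy',im);k=800/(x1-x0)
    k=min(k,600/(y1-y0));o=cv2.resize(im[y0:y1,x0:x1],None,fx=k,fy=k,interpolation=cv2.INTER_CUBIC)
    for x in range(-(-x0//10)*10,x1,10):
        cv2.putText(o,str(x),(int((x-x0+.5)*k)-10,10),0,.35,(0,255,255),1);cv2.line(o,(int((x-x0+.5)*k),12),(int((x-x0+.5)*k),18),(0,255,255))
    for y in range(-(-y0//10)*10,y1,10): cv2.putText(o,str(y)+'-',(0,int((y-y0+.5)*k)+4),0,.35,(0,255,255),1)
    print(k,o.shape);cv2.imwrite(f'pics/{c}1.png',o)
```

```text
6.666666666666667 (600, 640, 3)
8.571428571428571 (600, 729, 3)
```

View pics/top1.png

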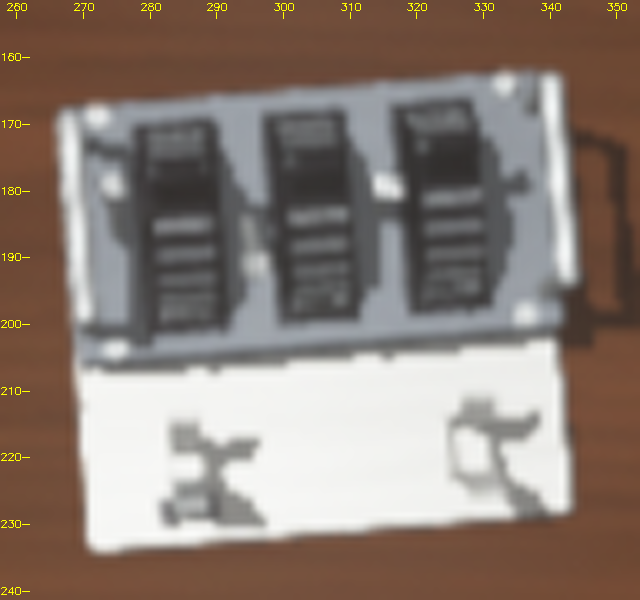

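View pics/side1.png

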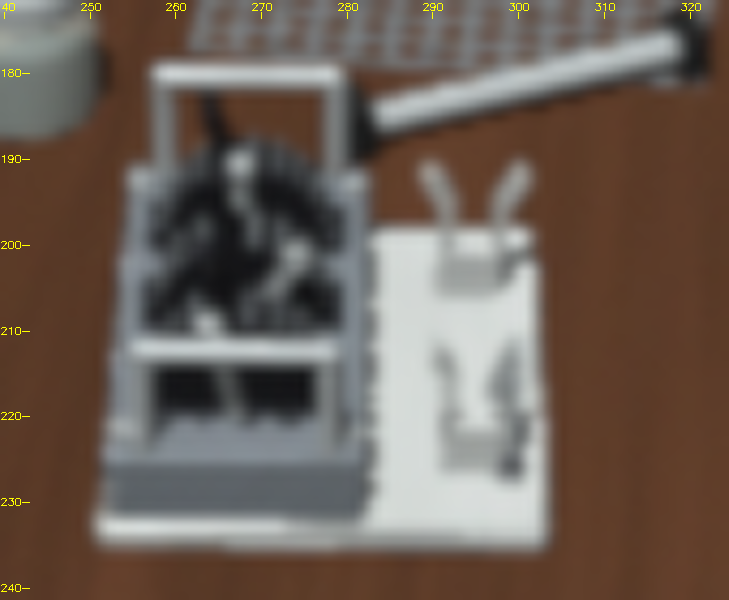

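```bash
cat > h.py <<'E'
import numpy as np,cv2
from scipy.optimize import least_squares
from workcell import camera_model
CM={c:camera_model(c) for c in('top','side')}
def proj(c,X):
    m=CM[c];q=np.atleast_2d(X)@m['R'].T+m['t'];q=q@m['K'].T;return q[:,:2]/q[:,2:]
def bw(P,X):
    c,s=np.cos(P[2]),np.sin(P[2]);X=np.atleast_2d(X).astype(float)
    return np.c_[P[0]+c*X[:,0]-s*X[:,1],P[1]+s*X[:,0]+c*X[:,1],X[:,2]]
E
cat > fit.py <<'E'
from h import *
T=lambda x,y:(258-.5+x/6.667,152-.5+y/6.667)
S=lambda x,y:(240-.5+x/8.571,172-.5+y/8.571)
obs=[('top',(40,99,110),T(69,110)),('top',(-40,99,110),T(84,323)),('top',(40,-99,110),T(552,74)),('top',(-40,-99,110),T(569,286)),
('top',(-135,105,12),T(90,550)),('top',(-135,-105,12),T(572,513)),
('side',(40,99,110),S(133,349)),('side',(-40,99,110),S(338,350)),('side',(40,-99,110),S(152,74)),('side',(-40,-99,110),S(343,74)),
('side',(-135,105,12),S(547,532)),('side',(-135,-105,12),S(533,228))]
heads=[('top',84,0,T(112,182)),('top',28,1,T(256,262)),('top',-28,2,T(387,185)),('side',84,0,S(207,322)),('side',28,1,S(296,253)),('side',-28,2,S(239,160))]
# params: x y yaw, 3 rider ang, head radius, px offsets per cam
def res(p):
    r=[]
    off={'top':p[6:8],'side':p[8:10]}
    for c,X,o in obs: r+=list(proj(c,bw(p,X))[0]+off[c]-o)
    for c,y,i,o in heads:
        a=p[3+i];r+=list(proj(c,bw(p,(52*np.sin(a),y,55+52*np.cos(a))))[0]+off[c]-o)
    return r+list(np.array(p[6:10])/1.0)
if __name__=='__main__':
    f=least_squares(res,[580,-60,-.07]+[0]*7,loss='soft_l1');print(np.round(f.x,3));print(np.round(np.reshape(f.fun[:-4],(-1,2)),1).tolist())
    np.save('P.npy',f.x);P=f.x
    im=np.load('top0.npy');k=10;x0,y0=270,160
    o=cv2.resize(im[y0:y0+46,x0:x0+70],None,fx=k,fy=k,interpolation=cv2.INTER_CUBIC).astype(float)
    o=np.clip(o*2.2,0,255).astype(np.uint8)
    for j,y in enumerate((56,0,-56)):
        for a in np.arange(-.8,.81,.2):
            e=proj('top',bw(P,(70*np.sin(a),y+18,55+70*np.cos(a))))[0]+P[6:8]
            x,yy=((e-[x0,y0]+.5)*k).astype(int);cv2.line(o,(x,yy),(x+12,yy),(0,255,255) if abs(a)>.01 else (0,0,255),1)
            cv2.putText(o,f'{a:.1f}',(x-24,yy+3),0,.3,(0,255,0),1)
    cv2.imwrite('pics/fins.png',o)
E
python3 fit.py
```

```text
[ 5.9109e+02 -6.1186e+01  9.7000e-02  2.4900e-01 -4.7200e-01  5.5000e-02
  6.0000e-02  3.3000e-02 -9.9000e-02  3.2000e-02]
[[0.1, 1.3], [0.1, -1.5], [-0.0, 1.1], [0.1, -1.7], [0.5, 0.0], [-0.5, -0.1], [0.7, -0.7], [-0.8, -0.5], [1.3, -0.8], [-0.7, -0.4], [0.1, -0.1], [0.1, 0.6], [-0.0, 0.2], [-0.2, -0.0], [-0.1, 0.1], [-0.1, 0.8], [-0.1, 0.3], [-0.0, 0.8]]
```

View pics/fins.png

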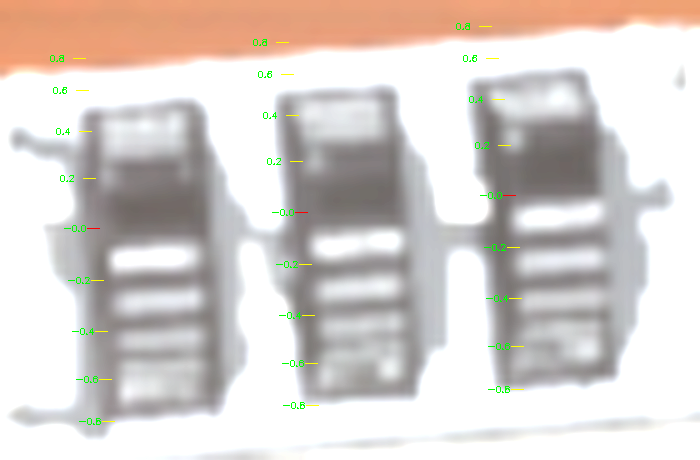

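The enhanced top view shows dark fin faces with tips possibly around +0.3 to +0.45. I'll check this in a brightened side view.

Run:
```python
from h import *
P=np.load('P.npy');im=np.load('side0.npy');k=16;x0,y0=246,174
o=cv2.resize(im[y0:y0+50-13,x0:x0+46],None,fx=k,fy=k,interpolation=cv2.INTER_CUBIC).astype(float)
o=np.clip((o/255)**.6*2.0*255-50,0,255).astype(np.uint8)
for y,col in ((56,(0,255,255)),(0,(0,255,0)),(-56,(255,0,255))):
    for a in np.arange(-.8,.81,.2):
        e=proj('side',bw(P,(70*np.sin(a),y,55+70*np.cos(a))))[0]+P[8:10]
        x,yy=((e-[x0,y0]+.5)*k).astype(int);cv2.circle(o,(x,yy),3 if abs(a)<.01 else 1,col,-1)
cv2.imwrite('pics/fins2.png',o)
```

```text
(no output)
```

View pics/fins2.png

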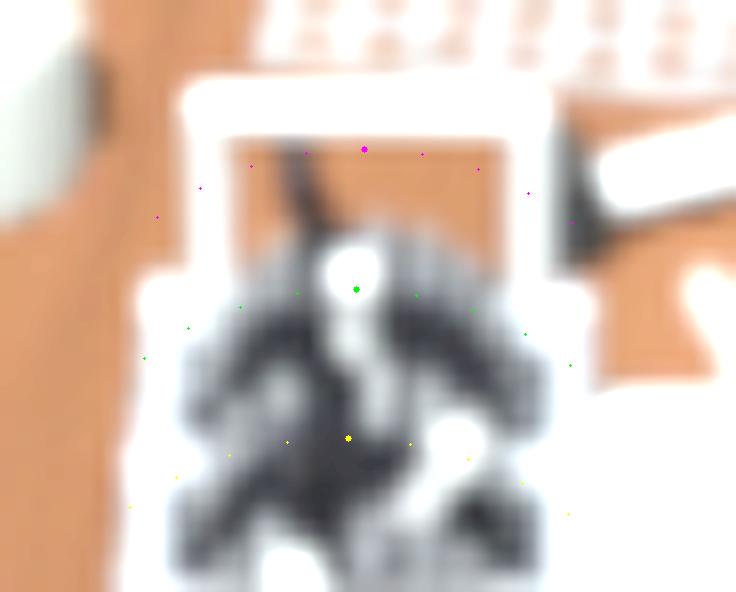

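Right fin is clear in the side view at about +0.25. The others show at about +0.2 in the top view. The riders are at about +0.25 (left), -0.47 (mid) and +0.055 (right). My plan is to straddle each fin with the tool tilted to the rider's angle and close on it, which sets the angle.

```bash
cat > plan.py <<'E'
import sys
from h import *
from workcell import env
from scipy.spatial.transform import Rotation as Ro
P=np.load('P.npy')
def bankpose(x,y,z,a,dyaw=0):  # bank mm, lean a rad
    Rb=Ro.from_euler('z',P[2]).as_matrix()
    M=np.c_[[0,1,0],[np.cos(a),0,-np.sin(a)],[-np.sin(a),0,-np.cos(a)]]
    return bw(P,(x,y,z))[0],Rb@M
def fin(y,a,r,dx=0): return bankpose(r*np.sin(a)+dx,y,55+r*np.cos(a),a)
def plan(pos,R,n,start=None):
    s=env.state();p0=np.array(s['ee_pos']);R0=Ro.from_euler('xyz',s['ee_rot'],degrees=True)
    if start: p0,R0=start[0],Ro.from_matrix(start[1])
    rv=(R0.inv()*Ro.from_matrix(R)).as_rotvec(degrees=True)
    print('from',np.round(p0,1),'to',np.round(pos,1),'dist',round(np.linalg.norm(pos-p0)),'turn',np.round(rv,1))
    for i in range(n):
        Ri=R0*Ro.from_rotvec(rv*i/n,degrees=True)
        print(np.round(np.r_[Ri.inv().apply((pos-p0)/n),rv/n],1).tolist())
    return pos,R
E
python3 - <<'E'
from plan import *
a=plan(*fin(56,.249,130),11);b=plan(*fin(56,.249,58),2,a)
E
```

```text
from [133.2 559.4 225. ] to [617.6  -2.4 181. ] dist 743 turn [12.4  8.8 70.7]
[-54.7, -39.5, 4.0, 1.1, 0.8, 6.4]
[-58.8, -33.0, 3.9, 1.1, 0.8, 6.4]
[-62.2, -26.2, 3.6, 1.1, 0.8, 6.4]
[-64.7, -19.0, 3.2, 1.1, 0.8, 6.4]
[-66.5, -11.5, 2.6, 1.1, 0.8, 6.4]
[-67.4, -4.0, 1.8, 1.1, 0.8, 6.4]
[-67.4, 3.6, 0.8, 1.1, 0.8, 6.4]
[-66.6, 11.1, -0.2, 1.1, 0.8, 6.4]
[-64.9, 18.5, -1.5, 1.1, 0.8, 6.4]
[-62.4, 25.6, -2.8, 1.1, 0.8, 6.4]
[-59.1, 32.4, -4.2, 1.1, 0.8, 6.4]
from [617.6  -2.4 181. ] to [599.9  -4.1 111.2] dist 72 turn [0. 0. 0.]
[-0.0, 0.0, 36.0, 0.0, 0.0, 0.0]
[-0.0, 0.0, 36.0, 0.0, 0.0, 0.0]
```

```bash
python3 -m crank '-1 -37 -28 0 .8 .5 4.4; -1 -40 -25 0 .8 .5 4.4; -1 -41 -22 0 .8 .5 4.4; -1 -43 -19 0 .8 .5 4.4; -1 -44 -15 0 .8 .5 4.4; -1 -45 -12 0 .8 .5 4.4; -1 -46 -8 0 .8 .5 4.4; -1 -46 -5 0 .8 .5 4.4; -1 -46 -1 0 .8 .5 4.4; -1 -46 2 0 .8 .5 4.4'
python3 - <<'E'
from plan import *
a=plan(*fin(56,.249,130),6)
E
```

```text
time_s: 3.15
ee_pos: [431.7, 200.7, 219.7]
ee_rot: [-171.0, -1.6, 122.2]
force: [1.0, 0.6, 0.1]
gripper_width: 90.9
gripper_force: 0.0
from [431.7 200.7 219.7] to [617.6  -2.4 181. ] dist 278 turn [ 4.8  3.9 26.5]
[-45.3, 8.9, 3.9, 0.8, 0.6, 4.4]
[-44.5, 12.4, 3.2, 0.8, 0.6, 4.4]
[-43.5, 15.8, 2.5, 0.8, 0.6, 4.4]
[-42.2, 19.1, 1.8, 0.8, 0.6, 4.4]
[-40.6, 22.3, 1.0, 0.8, 0.6, 4.4]
[-38.7, 25.4, 0.3, 0.8, 0.6, 4.4]
```

```bash
python3 -m crank '-1 -45 9 4 .8 .6 4.4; -1 -44 12 3 .8 .6 4.4; -1 -43 16 2 .8 .6 4.4; -1 -42 19 2 .8 .6 4.4; -1 -40 22 1 .8 .6 4.4; -1 -38 25 0 .8 .6 4.4; -1 0 0 0 0 0 0; -1 0 0 0 0 0 0'
python3 - <<'E'
from plan import *
a=plan(*fin(56,.249,58),3)
E
```

```text
time_s: 4.15
ee_pos: [615.2, 2.1, 182.0]
ee_rot: [-165.7, 0.2, 95.8]
force: [-0.2, 0.1, 0.1]
gripper_width: 91.1
gripper_force: 0.0
from [615.2   2.1 182. ] to [599.9  -4.1 111.2] dist 73 turn [-0.   0.3  0.2]
[-1.5, 0.7, 24.2, -0.0, 0.1, 0.1]
[-1.5, 0.7, 24.2, -0.0, 0.1, 0.1]
[-1.5, 0.7, 24.2, -0.0, 0.1, 0.1]
```

```bash
python3 -m crank '-1 -4 2 24 0 0 0; -1 0 0 24 0 0 0; -1 0 0 24 0 0 0; -1 0 0 0 0 0 0' 5
python3 - <<'E'
from plan import *
plan(*fin(56,.249,58),1)
E
python3 -m crank '1 0 0 0 0 0 0;1 0 0 0 0 0 0;1 0 0 0 0 0 0;1 0 0 0 0 0 0;1 0 0 0 0 0 0;1 0 0 0 0 0 0'
```

```text
time_s: 4.65
ee_pos: [598.3, -2.8, 111.3]
ee_rot: [-165.5, 0.2, 95.9]
force: [-0.7, -0.1, 0.7]
gripper_width: 91.3
gripper_force: 0.0
from [598.3  -2.8 111.3] to [599.9  -4.1 111.2] dist 2 turn [-0.2  0.3  0.3]
[-1.4, 1.5, -0.3, -0.2, 0.3, 0.3]
time_s: 5.4
ee_pos: [600.3, -4.1, 111.9]
ee_rot: [-165.7, 0.3, 95.8]
force: [-0.2, -0.2, -0.9]
gripper_width: 34.4
gripper_force: 0.0
```

```bash
python3 -m crank '1 0 0 0 0 0 0;1 0 0 0 0 0 0;1 0 0 0 0 0 0;1 0 0 0 0 0 0;1 0 0 0 0 0 0;1 0 0 0 0 0 0'
python3 - <<'E'
from plan import *
plan(*fin(56,.249,58),1)
E
```

```text
time_s: 6.15
ee_pos: [599.9, -4.1, 112.1]
ee_rot: [-165.7, 0.3, 95.8]
force: [-2.7, -0.5, 2.4]
gripper_width: 8.0
gripper_force: 5.0
from [599.9  -4.1 112.1] to [599.9  -4.1 111.2] dist 1 turn [-0.1  0.3  0.2]
[0.1, 0.2, 0.8, -0.1, 0.3, 0.2]
```

```bash
python3 -m crank '-1 0 0 0 0 0 0;-1 0 0 0 0 0 0;-1 0 0 -25 0 0 0;-1 0 0 -40 0 0 0;-1 0 0 -10 0 0 0'
python3 - <<'E'
from plan import *
a=plan(*fin(0,-.472,130,25),5);b=plan(*fin(0,-.472,58,20),2,a);plan(*fin(0,-.472,58),1,b)
E
```

```text
time_s: 6.78
ee_pos: [620.6, -1.8, 186.8]
ee_rot: [-166.1, 0.3, 95.8]
force: [-0.4, -0.6, -0.0]
gripper_width: 55.1
gripper_force: 0.0
from [620.6  -1.8 186.8] to [557.1 -64.5 170.8] dist 91 turn [-41.    0.3   0.3]
[-11.2, -12.7, 6.5, -8.2, 0.1, 0.1]
[-11.2, -13.5, 4.6, -8.2, 0.1, 0.1]
[-11.2, -14.0, 2.6, -8.2, 0.1, 0.1]
[-11.2, -14.2, 0.6, -8.2, 0.1, 0.1]
[-11.2, -14.2, -1.4, -8.2, 0.1, 0.1]
from [557.1 -64.5 170.8] to [584.7 -61.8 106.7] dist 70 turn [0. 0. 0.]
[0.0, -2.2, 34.9, 0.0, 0.0, 0.0]
[0.0, -2.2, 34.9, 0.0, 0.0, 0.0]
from [584.7 -61.8 106.7] to [564.8 -63.7 106.7] dist 20 turn [0. 0. 0.]
[-0.0, -17.8, -9.1, 0.0, 0.0, 0.0]
```

```bash
python3 -m crank '-1 -11 -12 6 -8.2 0 0;-1 -11 -14 5 -8.2 0 0;-1 -11 -14 3 -8.2 0 0;-1 -11 -14 0 -8.2 0 0;-1 -11 -15 -1 -8.2 0 0; -1 0 0 0 0 0 0; -1 0 0 0 0 0 0'
python3 - <<'E'
from plan import *
b=plan(*fin(0,-.472,58,20),3);plan(*fin(0,-.472,58),1,b)
E
```

```text
time_s: 7.65
ee_pos: [555.8, -64.0, 169.2]
ee_rot: [153.2, 0.3, 95.8]
force: [0.5, 0.9, 0.2]
gripper_width: 91.2
gripper_force: 0.0
from [555.8 -64.  169.2] to [584.7 -61.8 106.7] dist 69 turn [-0.2  0.1  0.3]
[-0.1, -0.8, 23.0, -0.1, 0.0, 0.1]
[-0.2, -0.8, 23.0, -0.1, 0.0, 0.1]
[-0.2, -0.8, 23.0, -0.1, 0.0, 0.1]
from [584.7 -61.8 106.7] to [564.8 -63.7 106.7] dist 20 turn [0. 0. 0.]
[-0.0, -17.8, -9.1, 0.0, 0.0, 0.0]
```

```bash
python3 -m crank '-1 0 -1 23 0 0 0;-1 0 -1 23 0 0 0;-1 0 -1 23 0 0 0;.2 0 -9 -4.5 0 0 0;.4 0 -9 -4.5 0 0 0;1 0 0 0 0 0 0;1 0 0 0 0 0 0;1 0 0 0 0 0 0;1 0 0 0 0 0 0' 6
python3 - <<'E'
from plan import *
plan(*fin(0,-.472,58),1)
E
python3 -m crank '1 0 0 0 0 0 0;1 0 0 0 0 0 0;1 0 0 0 0 0 0;1 0 0 0 0 0 0'
```

```text
time_s: 8.78
ee_pos: [562.9, -63.2, 105.6]
ee_rot: [153.3, 0.3, 95.8]
force: [1.2, -1.3, 2.5]
gripper_width: 34.1
gripper_force: 1.2
from [562.9 -63.2 105.6] to [564.8 -63.7 106.7] dist 2 turn [-0.3  0.1  0.4]
[-0.7, 2.1, -0.1, -0.3, 0.1, 0.4]
time_s: 9.28
ee_pos: [563.0, -63.1, 105.4]
ee_rot: [153.3, 0.2, 95.8]
force: [2.0, 0.8, 1.3]
gripper_width: 8.4
gripper_force: 6.0
```

```bash
python3 -m crank '1 0 2 0 -.3 0 0;1 0 0 0 0 0 0;1 0 0 0 0 0 0;-1 0 0 0 0 0 0'
python3 - <<'E'
from plan import *
plan(*fin(0,-.472,58),1)
E
python3 -m crank '-1 0 0 0 0 0 0;-1 0 0 -25 0 0 0;-1 0 0 -40 0 0 0;-1 0 0 -10 0 0 0'
python3 - <<'E'
from plan import *
a=plan(*fin(-56,.055,130),4)
E
```

```text
time_s: 9.78
ee_pos: [564.5, -62.8, 106.2]
ee_rot: [153.0, 0.2, 95.8]
force: [0.5, -0.2, -0.2]
gripper_width: 15.8
gripper_force: 0.0
from [564.5 -62.8 106.2] to [564.8 -63.7 106.7] dist 1 turn [-0.1  0.1  0.4]
[-0.9, 0.4, -0.4, -0.1, 0.1, 0.4]
time_s: 10.28
ee_pos: [531.3, -66.4, 175.5]
ee_rot: [152.8, 0.3, 95.8]
force: [0.6, 0.4, -0.4]
gripper_width: 55.2
gripper_force: 0.0
from [531.3 -66.4 175.5] to [ 603.6 -116.2  184.8] dist 88 turn [30.4  0.3  0.3]
[-14.2, 15.9, 5.6, 7.6, 0.1, 0.1]
[-14.2, 16.5, 3.5, 7.6, 0.1, 0.1]
[-14.2, 16.9, 1.2, 7.6, 0.1, 0.1]
[-14.2, 16.9, -1.0, 7.6, 0.1, 0.1]
```

```bash
python3 -m crank '-1 -14 16 5 7.6 0 0;-1 -14 16 3 7.6 0 0;-1 -14 17 1 7.6 0 0;-1 -14 17 -1 7.6 0 0;-1 0 0 0 0 0 0'
python3 - <<'E'
from plan import *
a=plan(*fin(-56,.055,58),3)
E
```

```text
time_s: 10.9
ee_pos: [605.6, -115.3, 181.0]
ee_rot: [-176.6, 0.2, 95.8]
force: [-1.4, 0.5, -0.4]
gripper_width: 91.3
gripper_force: 0.0
from [ 605.6 -115.3  181. ] to [ 599.7 -116.6  112.9] dist 68 turn [-0.3  0.2  0.3]
[-0.1, -0.6, 22.8, -0.1, 0.1, 0.1]
[-0.2, -0.7, 22.8, -0.1, 0.1, 0.1]
[-0.2, -0.7, 22.8, -0.1, 0.1, 0.1]
```

```bash
python3 -m crank '0 0 -1 23 0 0 0;.4 0 -.5 23 0 0 0;.5 -.5 -.5 22 0 0 0;1 0 0 0 0 0 0;1 0 0 0 0 0 0;1 0 0 0 0 0 0;1 0 0 0 0 0 0;1 0 0 0 0 0 0;1 0 0 0 0 0 0' 6
python3 - <<'E'
from plan import *
plan(*fin(-56,.055,58),1)
E
python3 -m crank '1 0 0 0 0 0 0;1 0 0 0 0 0 0'
```

```text
time_s: 12.02
ee_pos: [597.5, -116.6, 116.5]
ee_rot: [-176.8, 0.3, 95.8]
force: [3.5, 0.6, 3.6]
gripper_width: 8.4
gripper_force: 6.1
from [ 597.5 -116.6  116.5] to [ 599.7 -116.6  112.9] dist 4 turn [-0.1  0.3  0.3]
[-0.2, 2.4, 3.5, -0.1, 0.3, 0.3]
time_s: 12.28
ee_pos: [597.5, -116.6, 116.5]
ee_rot: [-176.7, 0.3, 95.8]
force: [3.6, 0.2, 6.2]
gripper_width: 8.7
gripper_force: 6.1
```

```bash
python3 -m crank '1 0 2.3 -1 0 0 0;1 0 0 0 0 0 0;1 0 0 0 0 0 0'
python3 - <<'E'
from plan import *
plan(*fin(-56,.055,58),1)
E
python3 -m crank '-1 0 0 0 0 0 0;-1 0 0 0 0 0 0;-1 0 0 -30 0 0 0;-1 0 0 -50 0 0 0;-1 0 0 -50 0 0 0;-1 0 0 0 0 0 0'
python3 - <<'E'
from plan import *
from workcell import models,grab_frame
for c in ('top','side'):
    im=np.mean([grab_frame(c).astype(float) for _ in range(3)],0).astype(np.uint8);np.save(c+'2.npy',im)
    print([(np.round(d['point'],1).tolist(),round(d['p'],2)) for d in models.search_frame('rod',c)[:3]])
E
```

```text
time_s: 12.65
ee_pos: [598.4, -116.4, 116.5]
ee_rot: [-176.5, 0.3, 95.8]
force: [-0.4, -1.2, 2.7]
gripper_width: 8.2
gripper_force: 6.0
from [ 598.4 -116.4  116.5] to [ 599.7 -116.6  112.9] dist 4 turn [-0.3  0.3  0.3]
[-0.3, 1.5, 3.5, -0.3, 0.3, 0.3]
time_s: 13.4
ee_pos: [608.6, -115.1, 250.8]
ee_rot: [-177.1, 0.4, 95.8]
force: [-1.5, 1.0, -0.6]
gripper_width: 65.3
gripper_force: 0.0
[([431.5, -319.1, 24.4], 0.77), ([288.1, -297.0, 15.4], 0.66), ([561.8, -6.3, 47.7], 0.48)]
[([470.4, -299.4, 22.8], 0.47), ([593.6, 172.9, 11.5], 0.44), ([486.7, 536.9, 35.2], 0.41)]
```

Run:
```python
from plan import *
P=np.load('P.npy')
def back(c,uv,z):
    m=CM[c];d=m['R'].T@np.linalg.solve(m['K'],[*uv,1]);C=-m['R'].T@m['t'];return C+d*(z-C[2])/d[2]
def bar(c,x0,y0,x1,y1):
    im=np.load(c+'0.npy')[y0:y1,x0:x1].astype(float);b=im.min(2)
    n,l,st,_=cv2.connectedComponentsWithStats((b>110).astype(np.uint8));i=1+np.argmax(st[1:,4])
    v,u=np.nonzero(l==i);q=np.c_[u+x0,v+y0].astype(float);m=q.mean(0);w,V=np.linalg.eigh(np.cov((q-m).T));t=(q-m)@V[:,1]
    return m,m+V[:,1]*t.min(),m+V[:,1]*t.max(),len(q)
for c,box in (('top',(365,192,392+12,258)),('side',(283,172,318,190))):
    m,a,b,n=bar(c,*box);A,B=back(c,a,15),back(c,b,15);d=A-B if A[0]>B[0] else B-A
    print(c,n,np.round(a,1),np.round(b,1),'mid',np.round((A+B)/2,1),np.round(back(c,m,15),1),'len',round(np.linalg.norm(d),1),'ang',round(np.degrees(np.arctan2(d[1],d[0])),1))
```

```text
top 688 [384.9 193.4] [396.2 251.2] mid [ 487.3 -318.5   15. ] [ 489.  -318.1   15. ] len 172.2 ang 11.0
side 168 [317.  175.9] [283.5 183.7] mid [ 481.7 -307.3   15. ] [ 481.9 -307.2   15. ] len 159.4 ang 28.2
```

Run:
```python
from plan import *
im=np.load('top0.npy');x0,y0,k=360,190,8
o=cv2.resize(im[y0:y0+72,x0:x0+50],None,fx=k,fy=k,interpolation=cv2.INTER_CUBIC)
im=np.load('side0.npy')
o2=cv2.resize(im[165:165+45,278:278+50],None,fx=k,fy=k,interpolation=cv2.INTER_CUBIC)
w=np.zeros((576,800,3),np.uint8);w[:,:400]=o;w[:360,400:]=o2
for i in range(0,50,10):
    cv2.putText(w,str(x0+i),(i*k,10),0,.35,(0,255,255));cv2.putText(w,str(278+i),(400+i*k,10),0,.35,(0,255,255))
for i in range(0,72,10): cv2.putText(w,str(y0+i)+'-',(0,i*k+8),0,.35,(0,255,255))
for i in range(0,45,10): cv2.putText(w,str(165+i)+'-',(402,i*k+8),0,.35,(0,255,255))
cv2.imwrite('pics/rod.png',w)
```

```text
(no output)
```

View pics/rod.png

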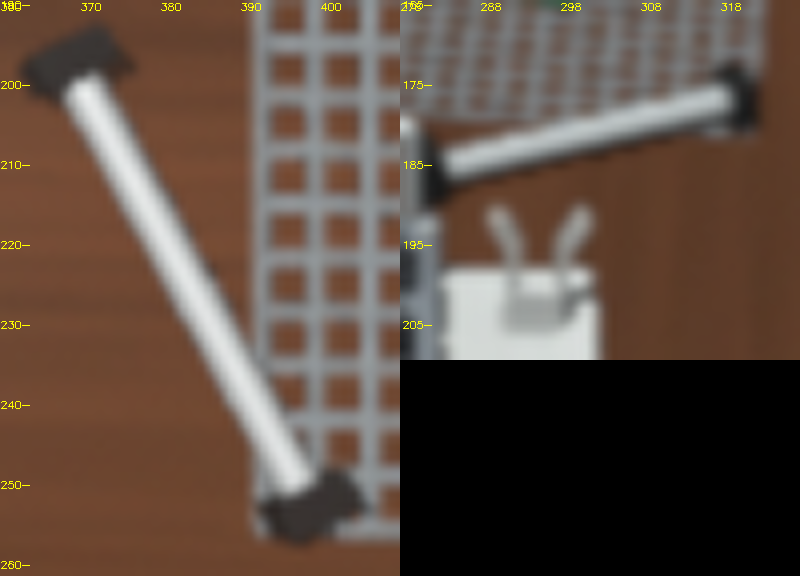

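```bash
cat >> plan.py <<'E'
def tri(t,s):
    A=[]
    for c,uv in(('top',t),('side',s)):
        m=CM[c];M=m['K']@np.c_[m['R'],m['t']];A+=[uv[0]*M[2]-M[0],uv[1]*M[2]-M[1]]
    A=np.array(A);A/=np.linalg.norm(A[:,:3],axis=1)[:,None];return np.linalg.lstsq(A[:,:3],-A[:,3],rcond=None)[0]
E
python3 - <<'E'
from plan import *
A=tri((370,199.7),(283.8,185.1));B=tri((397,250.7),(318.5,176.6));d=A-B
print(A,B,(A+B)/2,np.linalg.norm(d),np.degrees(np.arctan2(d[1],d[0])))
yaw=np.arctan2(d[1],d[0]);m=(A+B)/2;u=np.array([np.cos(yaw),np.sin(yaw),0]);g=m+30*u
R=Ro.from_euler('xyz',[np.pi,0,yaw]).as_matrix()
g[2]=100;plan(g,R,8)
np.savez('rod.npz',m=m,yaw=yaw)
E
```

```text
[ 550.79134735 -257.93392276   16.22831739] [ 404.49747197 -336.36854215   18.09766615] [ 477.64440966 -297.15123245   17.16299177] 166.00416246566914 28.197728143620374
from [ 606.1 -114.8  245.2] to [ 504.1 -283.   100. ] dist 244 turn [-3.   2.3 67.6]
[-19.6, -13.7, 19.1, -0.4, 0.3, 8.4]
[-21.5, -10.8, 18.9, -0.4, 0.3, 8.4]
[-22.9, -7.6, 18.7, -0.4, 0.3, 8.4]
[-23.9, -4.3, 18.6, -0.4, 0.3, 8.4]
[-24.3, -0.8, 18.5, -0.4, 0.3, 8.4]
[-24.3, 2.6, 18.3, -0.4, 0.3, 8.4]
[-23.7, 6.1, 18.3, -0.4, 0.3, 8.4]
[-22.7, 9.4, 18.2, -0.4, 0.3, 8.4]
```

```bash
python3 -m crank '-1 -19 -14 0 -.4 .3 8.4;-1 -21 -11 0 -.4 .3 8.4;-1 -23 -8 2 -.4 .3 8.4;-1 -24 -4 10 -.4 .3 8.4;-1 -24 -1 30 -.4 .3 8.4;-1 -24 2 35 -.4 .3 8.4;-1 -24 6 35 -.4 .3 8.4;-1 -23 9 33 -.4 .3 8.4;-1 0 0 0 0 0 0;-1 0 0 0 0 0 0' 60
python3 - <<'E'
from plan import *
r=np.load('rod.npz');yaw=r['yaw'];g=r['m']+30*np.array([np.cos(yaw),np.sin(yaw),0]);g[2]=14
plan(g,Ro.from_euler('xyz',[np.pi,0,yaw]).as_matrix(),3)
from workcell import grab_frame
im=np.mean([grab_frame('top').astype(float) for _ in range(4)],0).astype(np.uint8);np.save('top3.npy',im)
im2=np.mean([grab_frame('side').astype(float) for _ in range(4)],0).astype(np.uint8);np.save('side3.npy',im2)
o=cv2.resize(im[160:206,270:340],None,fx=8,fy=8,interpolation=cv2.INTER_CUBIC)
o=np.clip(o*1.6,0,255).astype(np.uint8)
k=8
for j,y in enumerate((56,0,-56)):
    for a in (-.6,-.4,-.2,0,.2,.4):
        e=proj('top',bw(P,(70*np.sin(a),y+18,55+70*np.cos(a))))[0]+P[6:8]
        x,yy=((e-[270,160]+.5)*k).astype(int);cv2.line(o,(x,yy),(x+8,yy),(0,255,255) if abs(a)>.01 else (0,0,255),1)
o2=cv2.resize(im2[172:222,250:286],None,fx=6.5,fy=6.5,interpolation=cv2.INTER_CUBIC);o2=np.clip(o2*1.5,0,255).astype(np.uint8)
w=np.zeros((370,800,3),np.uint8);w[:368,:560]=o;w[:325,562:796]=o2;cv2.imwrite('pics/after.png',w)
E
```

```text
time_s: 15.05
ee_pos: [507.1, -281.1, 105.2]
ee_rot: [179.8, -0.4, 28.7]
force: [-0.3, -0.1, 0.0]
gripper_width: 91.2
gripper_force: 0.0
from [ 507.1 -281.1  105.2] to [ 504.1 -283.    14. ] dist 91 turn [ 0.2 -0.4  0.5]
[-1.4, -0.1, 30.4, 0.1, -0.1, 0.2]
[-1.3, -0.0, 30.4, 0.1, -0.1, 0.2]
[-1.3, 0.0, 30.4, 0.1, -0.1, 0.2]
```

View pics/after.png

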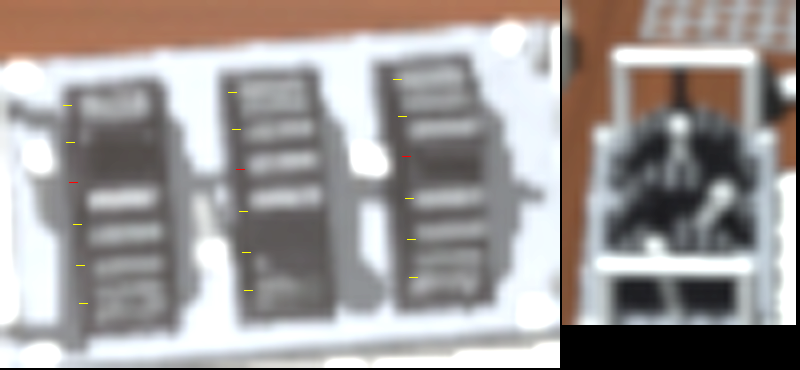

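The fins now lie with their riders: left fin tip at about +0.25, mid at about -0.47, and the right fin directly in line with its rider in the side view. Next is the rod.

```bash
python3 - <<'E'
from plan import *
im=np.load('side3.npy').astype(float).mean(2)
for a in(-.05,.055,.15):
    print(a,[np.round(proj('side',bw(P,(r*np.sin(a),-56,55+r*np.cos(a))))[0]+P[8:10],1).tolist() for r in(60,65,70)])
for v in range(181,190): 
    r=160-np.minimum(im[v,262:275],160);u=np.arange(262,275);print(v,round((r*u).sum()/max(r.sum(),1),1),np.round(im[v,262:275]).astype(int))
E
python3 -m crank '-1 -1.5 0 30 0 0 .2;-1 -1.5 0 30 0 0 .2;-1 -1 0 28 0 0 .1;-1 0 0 1 0 0 0;-1 0 0 0 0 0 0' 60
python3 - <<'E'
from plan import *
r=np.load('rod.npz');yaw=r['yaw'];g=r['m']+30*np.array([np.cos(yaw),np.sin(yaw),0]);g[2]=14
plan(g,Ro.from_euler('xyz',[np.pi,0,yaw]).as_matrix(),1)
E
```

```text
-0.05 [[269.1, 185.0], [269.1, 183.9], [269.2, 182.9]]
0.055 [[267.4, 184.9], [267.4, 183.9], [267.3, 182.8]]
0.15 [[266.0, 185.0], [265.8, 184.0], [265.6, 183.0]]
181 268.1 [164 164 164 163 161 159 158 159 160 161 164 166 166]
182 267.9 [93 95 95 95 92 85 83 90 95 97 97 98 99]
183 268.0 [64 66 67 66 58 45 40 54 62 64 64 64 64]
184 268.0 [64 65 67 64 56 39 35 50 60 62 62 62 61]
185 268.0 [64 66 66 64 55 39 34 51 60 62 62 61 61]
186 268.0 [65 66 67 64 54 39 33 49 59 62 62 61 61]
187 268.0 [66 66 68 67 56 38 32 44 58 66 65 62 62]
188 268.1 [68 68 72 72 59 45 39 41 58 72 68 62 64]
189 268.2 [76 68 70 75 77 89 85 61 58 72 64 60 67]
time_s: 16.08
ee_pos: [504.1, -283.3, 16.3]
ee_rot: [179.7, -0.4, 28.1]
force: [0.8, -0.1, -0.0]
gripper_width: 91.2
gripper_force: 0.0
from [ 504.1 -283.3   16.3] to [ 504.1 -283.    14. ] dist 2 turn [ 0.3 -0.4 -0.1]
[0.1, -0.3, 2.3, 0.3, -0.4, -0.1]
```

```bash
python3 -m crank '1 0 0 2 0 0 0;1 0 0 0 0 0 0;1 0 0 0 0 0 0;1 0 0 0 0 0 0;1 0 0 0 0 0 0;1 0 0 0 0 0 0;1 0 0 0 0 0 0;1 0 0 0 0 0 0;1 0 0 0 0 0 0;1 0 0 0 0 0 0' 50; python3 -m crank '1 0 0 0 0 0 0;1 0 0 -20 0 0 0;1 0 0 -40 0 0 0;1 0 0 -50 0 0 0;1 0 0 0 0 0 0'
python3 - <<'E'
from plan import *
plan(*bankpose(-105,30,140,-.436),9)
E
```

```text
time_s: 17.32
ee_pos: [503.5, -283.0, 13.4]
ee_rot: [179.8, -0.4, 28.1]
force: [0.3, -1.2, -0.1]
gripper_width: 15.0
gripper_force: 50.0
time_s: 17.95
ee_pos: [504.7, -284.2, 127.3]
ee_rot: [179.4, -0.6, 28.1]
force: [0.3, -0.4, -1.5]
gripper_width: 15.3
gripper_force: 50.0
from [ 504.7 -284.2  127.3] to [483.7 -41.4 140. ] dist 244 turn [-21.1  14.5 -66.3]
[10.6, -24.9, -1.6, -2.3, 1.6, -7.4]
[13.8, -23.2, -2.2, -2.3, 1.6, -7.4]
[16.7, -21.2, -2.7, -2.3, 1.6, -7.4]
[19.4, -18.7, -3.0, -2.3, 1.6, -7.4]
[21.7, -15.9, -3.1, -2.3, 1.6, -7.4]
[23.6, -12.9, -3.1, -2.3, 1.6, -7.4]
[25.2, -9.6, -2.9, -2.3, 1.6, -7.4]
[26.3, -6.2, -2.5, -2.3, 1.6, -7.4]
[26.9, -2.7, -1.9, -2.3, 1.6, -7.4]
```

```bash
python3 -m crank '1 0 0 -40 0 0 0;1 11 -25 -2 -2.3 1.6 -7.4;1 14 -23 -2 -2.3 1.6 -7.4;1 17 -21 -3 -2.3 1.6 -7.4;1 19 -19 -3 -2.3 1.6 -7.4;1 22 -16 -3 -2.3 1.6 -7.4;1 24 -13 -3 -2.3 1.6 -7.4;1 25 -10 -3 -2.3 1.6 -7.4;1 26 -6 -2 -2.3 1.6 -7.4;1 27 -3 -2 -2.3 1.6 -7.4'; python3 -m crank '1 0 0 0 0 0 0;1 0 0 0 0 0 0'
python3 - <<'E'
from plan import *
plan(*bankpose(-105,30,110,-.436),3)
from workcell import grab_frame
ims={c:np.mean([grab_frame(c).astype(float) for _ in range(3)],0).astype(np.uint8) for c in('top','side')}
np.savez('held.npz',**ims)
w=np.zeros((600,800,3),np.uint8)
w[:,:400]=cv2.resize(ims['top'][160:250,270:330+0],(400,600),interpolation=cv2.INTER_CUBIC)
w[:400,400:]=cv2.resize(ims['side'][150:220,250:320],(400,400),interpolation=cv2.INTER_CUBIC)
cv2.imwrite('pics/held.png',w)
E
```

```text
time_s: 19.2
ee_pos: [479.3, -38.6, 175.8]
ee_rot: [156.0, -0.4, 96.0]
force: [-0.4, -0.8, -1.3]
gripper_width: 15.0
gripper_force: 50.0
time_s: 19.45
ee_pos: [480.9, -40.1, 177.0]
ee_rot: [155.9, -0.4, 95.7]
force: [0.1, -0.3, -1.7]
gripper_width: 15.2
gripper_force: 50.0
from [480.9 -40.1 177. ] to [483.7 -41.4 110. ] dist 67 turn [-0.9 -0.4  0. ]
[-0.7, -8.3, 20.7, -0.3, -0.1, 0.0]
[-0.6, -8.4, 20.7, -0.3, -0.1, 0.0]
[-0.6, -8.5, 20.7, -0.3, -0.1, 0.0]
```

View pics/held.png

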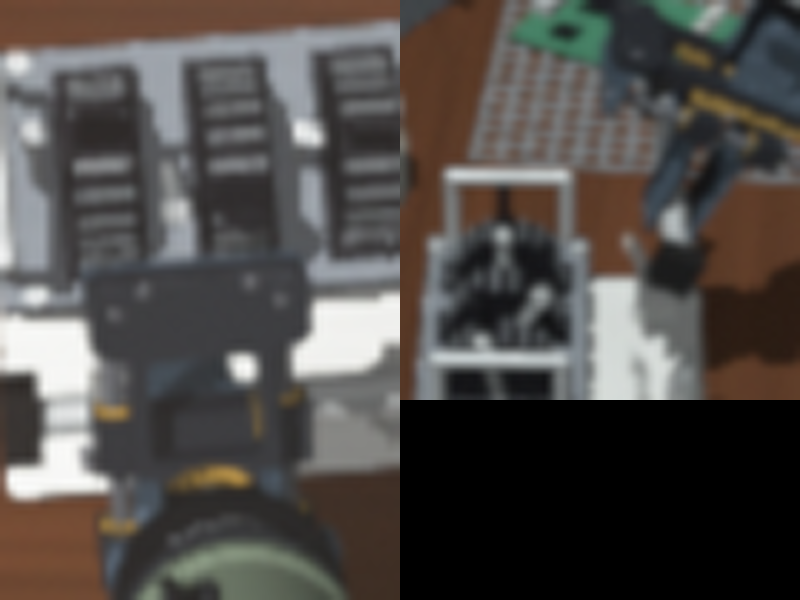

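The rod is held level along the selector's length, with its left block in the picture left of the gripper (30,420) and the side end block at (675,265). I'll check the clip positions against the first picture, then lower to just above them.

```bash
python3 - <<'E'
from plan import *
for c in('top','side'):
    for y in(62,-62):
        for x in(-105-16,-105,-105+16): print(c,y,x,np.round(proj(c,bw(P,(x,y,78)))[0],1),end=' ')
        print()
E
python3 -m crank '1 0 -8 21 -.3 0 0;1 0 -8 21 -.3 0 0;1 -1 -8 21 -.3 0 0;1 0 0 0 0 0 0;1 0 0 0 0 0 0'
python3 - <<'E'
from plan import *
a=plan(*bankpose(-104.3,30,90,-.436),1);plan(*bankpose(-104.3,30,43,-.436),8,a)
E
```

```text
top 62 -121 [286.  227.4] top 62 -105 [285.5 221.7] top 62 -89 [285.1 216. ] 
top -62 -121 [330.5 223.9] top -62 -105 [330.  218.2] top -62 -89 [329.5 212.4] 
side 62 -121 [300.2 212.4] side 62 -105 [295.9 212.3] side 62 -89 [291.5 212.2] 
side -62 -121 [299.4 192.1] side -62 -105 [295.3 192.1] side -62 -89 [291.2 192. ] 
time_s: 20.38
ee_pos: [486.1, -40.2, 111.2]
ee_rot: [154.8, -0.3, 95.8]
force: [-0.1, 0.2, -0.6]
gripper_width: 15.4
gripper_force: 50.0
from [486.1 -40.2 111.2] to [484.4 -41.4  90. ] dist 21 turn [ 0.2 -0.4  0.1]
[-1.1, -10.7, 18.4, 0.2, -0.4, 0.1]
from [484.4 -41.4  90. ] to [484.4 -41.4  43. ] dist 47 turn [0. 0. 0.]
[0.0, -2.5, 5.3, 0.0, 0.0, 0.0]
[0.0, -2.5, 5.3, 0.0, 0.0, 0.0]
[0.0, -2.5, 5.3, 0.0, 0.0, 0.0]
[0.0, -2.5, 5.3, 0.0, 0.0, 0.0]
[0.0, -2.5, 5.3, 0.0, 0.0, 0.0]
[0.0, -2.5, 5.3, 0.0, 0.0, 0.0]
[0.0, -2.5, 5.3, 0.0, 0.0, 0.0]
[0.0, -2.5, 5.3, 0.0, 0.0, 0.0]
```

```bash
python3 -m crank '1 -1 -5 9 0 0 0;1 0 -6 10 0 0 0;1 0 0 0 0 0 0;1 0 0 0 0 0 0'
python3 - <<'E'
from plan import *
plan(*bankpose(-104.3,30,90,-.436),1)
E
```

```text
time_s: 20.88
ee_pos: [484.4, -41.2, 89.6]
ee_rot: [154.8, -0.3, 95.8]
force: [0.6, -0.1, -0.8]
gripper_width: 14.7
gripper_force: 50.0
from [484.4 -41.2  89.6] to [484.4 -41.4  90. ] dist 0 turn [ 0.2 -0.4  0.1]
[-0.2, 0.1, -0.4, 0.2, -0.4, 0.1]
```

```bash
python3 -m crank '1 0 -2.5 5.3 0 0 0;1 0 -2.5 5.3 0 0 0;1 0 -2.5 5.3 0 0 0'
python3 - <<'E'
from plan import *
plan(*bankpose(-104.3,30,43,-.436),5)
E
```

```text
time_s: 21.25
ee_pos: [483.4, -40.9, 70.5]
ee_rot: [154.9, -0.4, 95.8]
force: [-0.6, -0.5, -1.0]
gripper_width: 15.4
gripper_force: 50.0
from [483.4 -40.9  70.5] to [484.4 -41.4  43. ] dist 28 turn [ 0.1 -0.4  0.1]
[-0.2, -2.2, 5.1, 0.0, -0.1, 0.0]
[-0.1, -2.2, 5.1, 0.0, -0.1, 0.0]
[-0.1, -2.2, 5.1, 0.0, -0.1, 0.0]
[-0.1, -2.2, 5.1, 0.0, -0.1, 0.0]
[-0.1, -2.2, 5.1, 0.0, -0.1, 0.0]
```

```bash
python3 -m crank '1 0 -2.3 5.3 0 0 0;1 0 -2.3 5.3 0 0 0;1 0 0 0 0 0 0' 60;python3 -m crank '1 0 -2.3 5.3 0 0 0;1 0 0 0 0 0 0'
python3 - <<'E'
from plan import *
plan(*bankpose(-104.3,30,43,-.436),3)
E
```

```text
time_s: 21.62
ee_pos: [484.9, -41.4, 59.6]
ee_rot: [154.8, -0.3, 95.7]
force: [1.8, -1.7, -2.4]
gripper_width: 14.9
gripper_force: 60.0
time_s: 21.88
ee_pos: [484.5, -41.1, 53.7]
ee_rot: [154.9, -0.3, 95.7]
force: [2.7, -1.0, -2.5]
gripper_width: 14.7
gripper_force: 60.0
from [484.5 -41.1  53.7] to [484.4 -41.4  43. ] dist 11 turn [ 0.2 -0.4  0.1]
[-0.1, -1.6, 3.2, 0.1, -0.1, 0.0]
[-0.1, -1.6, 3.2, 0.1, -0.1, 0.0]
[-0.1, -1.6, 3.2, 0.1, -0.1, 0.0]
```

```bash
python3 -m crank '1 0 -2 4.5 0 0 0;1 0 0 0 0 0 0';python3 -m crank '1 0 -2 4.5 0 0 0;1 0 0 0 0 0 0';python3 -m crank '1 0 -1 2 0 0 0;1 0 0 0 0 0 0'
python3 - <<'E'
from plan import *
plan(*bankpose(-104.3,30,43,-.436),1)
E
```

```text
time_s: 22.12
ee_pos: [484.0, -40.8, 48.4]
ee_rot: [154.9, -0.4, 95.8]
force: [2.4, -1.0, -2.6]
gripper_width: 14.6
gripper_force: 60.0
time_s: 22.38
ee_pos: [483.7, -40.4, 43.5]
ee_rot: [155.0, -0.4, 95.8]
force: [-0.2, 0.5, -0.8]
gripper_width: 14.9
gripper_force: 60.0
time_s: 22.62
ee_pos: [483.8, -40.3, 43.2]
ee_rot: [154.8, -0.4, 95.8]
force: [-9.9, -0.3, 20.9]
gripper_width: 14.9
gripper_force: 60.0
from [483.8 -40.3  43.2] to [484.4 -41.4  43. ] dist 1 turn [ 0.3 -0.5  0.1]
[-1.1, 0.3, 0.4, 0.3, -0.5, 0.1]
```

```bash
python3 -m crank '1 0 1 -2 0 0 0;.3 0 0 0 0 0 0;.3 0 0 0 0 0 0;.3 0 0 0 0 0 0'; python3 -m crank '.3 0 0 -20 0 0 0;.3 0 0 -40 0 0 0;.3 0 0 -50 0 0 0;.3 0 0 -50 0 0 0;.3 0 0 -60 0 0 0;.3 0 -50 -20 0 0 0;.3 0 0 0 0 0 0'
python3 - <<'E'
from plan import *
from workcell import grab_frame
ims={c:np.mean([grab_frame(c).astype(float) for _ in range(4)],0).astype(np.uint8) for c in('top','side')}
np.savez('end.npz',**ims)
w=np.zeros((600,800,3),np.uint8)
w[:400,:400]=cv2.resize(ims['top'][155:240,262:347],(400,400),interpolation=cv2.INTER_CUBIC)
w[:400,400:]=cv2.resize(ims['side'][172:240,250:318],(400,400),interpolation=cv2.INTER_CUBIC)
cv2.imwrite('pics/end.png',w[:400])
for y in(92,-92,70,-70,0):
    for c,(x0,y0,k) in dict(top=(262,155,400/85),side=(250,172,400/68)).items():
        e=proj(c,bw(P,(-105,y,45)))[0]; print(y,c,np.round((e-[x0,y0]+.5)*k+[400*(c=='side'),0]))
E
```

```text
time_s: 23.12
ee_pos: [484.1, -40.6, 43.5]
ee_rot: [154.9, -0.4, 95.8]
force: [-0.2, 0.4, -0.5]
gripper_width: 31.9
gripper_force: 0.0
time_s: 24.0
ee_pos: [335.1, -56.5, 239.6]
ee_rot: [154.9, -0.3, 95.7]
force: [0.3, -1.2, -0.6]
gripper_width: 31.7
gripper_force: 0.0
92 top [ 63. 322.]
92 side [672. 311.]
-92 top [365. 298.]
-92 side [667. 133.]
70 top [ 99. 320.]
70 side [671. 288.]
-70 top [329. 301.]
-70 side [667. 153.]
0 top [214. 310.]
0 side [669. 218.]
```

View pics/end.png

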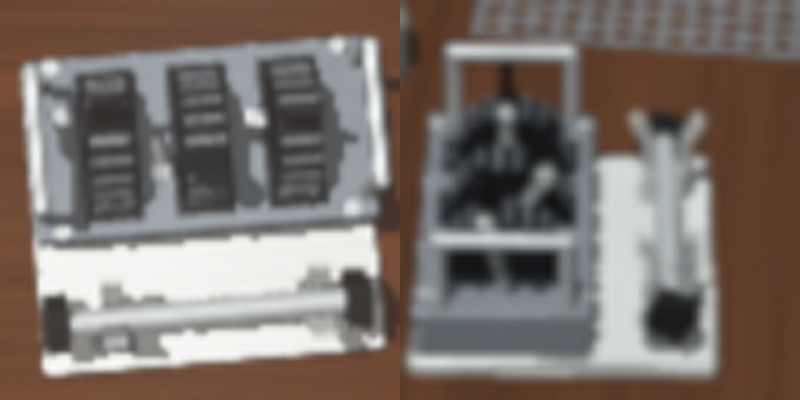

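Run:
```python
from plan import *
im=np.load('end.npz')['side'];g=im.max(2)
for (x0,y0,x1,y1),y in (((288,217,304,236),98),((288,186,304,200),-98)):
    m=(g[y0:y1,x0:x1]<60);v,u=np.nonzero(m);print('dark',u.min()+x0,u.max()+x0,v.min()+y0,v.max()+y0,u.mean()+x0,v.mean()+y0)
    c=np.array([(x,yy,z) for x in(-120,-90) for yy in((84,100) if y>0 else(-84,-100)) for z in(30,60)])
    R=Ro.from_euler('y',-25,degrees=True).as_matrix();q=(c-[-105,0,45])*[1,1,1];q=q@R.T+[-105,0,45]
    e=proj('side',bw(P,q));print('pred',e.min(0).round(1),e.max(0).round(1))
t=np.load('top0.npy').astype(int);e=np.load('end.npz')['top'].astype(int)
print('jaw rows before',t[222:232,284:289].mean((1,2)).round(),'after',e[222:232,284:289].mean((1,2)).round())
```

```text
dark 292 299 222 229 295.8510638297872 225.51063829787233
pred [290.2 218.8] [301.3 229.9]
dark 293 296 191 193 294.44444444444446 192.33333333333334
pred [289.9 188.9] [299.9 199.2]
jaw rows before [234. 216. 170. 146. 156. 176. 162. 146. 203. 238.] after [220. 199. 151. 135. 149. 173. 162. 145. 203. 239.]
```

```bash
python3 -c "
from workcell import env
print(env.job_done())"
```

```text
the job is handed in; nothing more can be done
None
```

I set all three wheels in line with their riders to within about 0.03 rad by my measurement, pressed the largest rod home with the jaw shut over it (checked in the final pictures), let go, and handed the job in at about 24 s; no verdict came back.

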